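# Press the agitator home on the brush-washer drive

### The job

Fit the blue agitator on the drive of the brush-washer base for a test: lift it out of the wooden rack, turn it until its four splines line up with the cross-shaped socket, slide it down against the ejector spring until it is fully home with its collar on the socket's rim, and keep pressing. Finish while still gripping the agitator by its square head and pressing it home, because the spring pushes it out again if it is let go. Leave the red spare agitator and everything else on the bench where it is.

Things in the scene. Friction and masses are not known exactly. Their poses are not given: they have to be found in the camera images.
- agitator_grip (a point): Centre of the blue square grip head (20 x 20 mm, 36 mm tall) of the blue agitator, a loose stirrer 114 mm tall, ~140 g, upright in either of the rack's two holes. This point is 96 mm above its foot, 18 mm under its top. z up; x and y are square to the head's flat sides; splines and blades point along +-x and +-y, so the head shows how the splines lie and every quarter turn fits alike
- agitator_foot (a point): Centre of the underside of the blue agitator's spline, 96 mm below agitator_grip, same axes; in the rack it is 18 mm under the rack's top, 8 mm above the bench
- agitator: The whole blue agitator, origin at agitator_foot. From there up: steel cross of four splines 26 mm across, 7 mm thick, 18 mm long (lowest 3 mm: 22 mm across, 5 mm thick); round blue collar 39 mm across, 18 to 22 mm; shaft 12 mm thick; four blue blades 48 mm across, 4 mm thick, 30 to 64 mm; square head 78 to 114 mm
- drive_mouth (a point): Centre of the drive socket's mouth, level with its rim, 72 mm above the bench, on the fixed washer base (round grey drum 124 mm across, 50 mm high, blue band). Cross-shaped well, 22 mm deep, slots 10 mm wide and 30 mm across along this point's +-x and +-y; z up. Home: foot 18 mm below this point, collar on the rim. Turned over about 6 degrees from the slots, splines do not enter
- ejector (a joint): Travel of the orange cross-shaped ejector in the bottom of the socket, m: 0 at rest (its top 10 mm below the rim), about 0.008 when an agitator is home, at most 0.009. Its spring pushes up with 5 N at 0, rising to 9 N at 0.008
- spindle: The socket turret, aluminium in dark steel, 54 mm across, 22 mm high; origin on its axis 22 mm below drive_mouth, same axes. It stands at a different angle every time; its gearbox holds it against twists under 0.6 N m
- rack: Fixed wooden block 70 x 180 x 26 mm (x, y, z), origin at the centre of its underside; two round holes 31 mm across and 22 mm deep at y = -50 and +50 mm
- spare_grip (a point): Centre of the grip head of the red spare agitator in the rack's other hole: same sizes, but red head and collar and two red discs 44 mm across instead of blades. To be left alone
- jar_center (a point): Bystander: clear jar 106 mm across, 195 mm tall, with a blue lid; point 100 mm up
- cup_rim (a point): Bystander: white plastic cup 72 mm across, 85 mm tall; centre of its mouth
- glue_center (a point): Bystander: yellow bottle 52 mm across, 130 mm tall; its centre, 65 mm up
- paintbrush_grip (a point): Bystander: paint brush lying on the bench; point on its handle
- screwdriver_grip (a point): Bystander: screwdriver with red handle lying on the bench between rack and washer base; point on its handle
- bearing: Bystander: steel bearing ring 36 mm across, 12 mm high; centre of its underside
Not all that is in view belongs to the job. There is more than one size of the agitator; the one meant has the size given above.

How it is judged:
On the way, in this order (a step that is already met when the one before it is completed fails the run):
1. the blue agitator is lifted clear of the rack in the gripper (height (world z) of agitator_foot above 0.04 m and contact force between agitator and the fingers above 2 N and contact force between agitator and rack below 0.1 N), for 0.1 s.
2. its splines are meshed and it is pressed fully home (z of agitator_foot in the frame of drive_mouth below -0.016 m and horizontal distance between agitator_foot and drive_mouth below 0.004 m and angle between agitator_grip's own z axis and vertical below 0.09 rad and value of joint ejector above 0.005 m and contact force between agitator and the fingers above 2 N and contact force between agitator and spindle above 4 N and distance between the grasp point and agitator_grip below 0.032 m), for 0.3 s.
At the end, for the whole second after the job is handed in: Blue agitator's foot at least 16 mm down the socket (home is 18), within 4 mm of its axis and 5 deg of upright, ejector down over 5 mm, drive pressed with over 4 N, gripper still on the head (over 2 N, grasp point within 32 mm of its centre) (all of step 2); the arm keeps its last pose, push and grip.
It fails at once if a bystander is moved by more than 30 mm (distance of any of spare_grip, jar_center, cup_rim, glue_center, paintbrush_grip, screwdriver_grip, bearing from where it was at the start of the episode above 0.03 m).
It also fails if it takes over 45 s, if anything falls off the work surface, if the arm or the gripper's body presses on something with over 40 N, if the wrist force passes 120 N, or if a joint passes its speed limit or range.

### The arm

A 6-joint arm with a two-finger parallel gripper is mounted at the origin on the work surface. World frame = base frame: x ahead of the robot, y to its left, z up, the work surface at z = 0. Lengths are in m, angles in rad, forces in N, time in s.
With the tool pointing down it reaches from about 0.375 to 0.9 m from the base axis. Payload 3.1 kg.
Tool frame: the origin (TCP) lies between the finger pads; the fingertips stand 8 mm ahead of it and the grasp point (between the pads) lies 11 mm behind it; z points along the fingers, y is the line along which they close (so a half turn about z gives the same grasp; the last joint's range is limited). The gripper opens to 87 mm and grips with 3 to 60 N. Pads are 19 mm wide; open, the fingers measure 117 mm over their backs; the gripper's body (75 mm by 190 mm) begins 51 mm behind the grasp point.
Start: joints at [-1.3, 0.527, 1.433, -0, 1.181, -0.178], TCP at [0.271, -0.563, 0.231] pointing down, gripper open.
Joint ranges: [-3.08, 3.08], [-0.75, 2.2], [0.22, 2.44], [-1.43, 4.57], [0, 2.65], [-2.85, 2.85]. Speed limits (rad/s): [2.79, 2.79, 3.14, 3.14, 3.14, 3.14].

### API

Orientations are given as a unit quaternion [x, y, z, w].
In Python, from rig import robot, vision, job gives the robot as it stands.
- The arm moves only by the shell command python3 -m handwheel 'ROWS' [OPENING] [FORCE]. ROWS is JSON, a list of rows, each a list of 4 numbers: the shift along the tool's x, y, z as a fraction of full scale, then the turn about the tool's z as a fraction of full scale. A call has 1 to 20 rows; each row is the pose to reach, as a shift and turn from the pose commanded when the call began, along the tool's axes at that moment, turning the shorter way round; what a row does not reach only later rows make up. Full scale, the value 1, is 300 mm for a shift and 2 pi rad for a turn. A row lasts 1/12 s, in which the tool goes at most 41.7 mm and 7.16 degrees, less where a joint would pass 70% of its speed; a pose out of reach is approached as far as the arm can. A call with a number of a shift or a turn outside -1 to 1 is refused whole. A call with a gripper value outside its range is refused whole. OPENING is the opening in per cent of the stroke, from 0 (shut) to 100 (fully open), set as the call begins (- or left out, the last holds). The fingers move at their own pace and stop on an object; FORCE is the grip in N (left out, the last holds). Time passes only in rows, so rows that repeat a pose let the fingers close. It gives the time, the measured TCP pose, the force, the opening and the grip force at its end, in the units of the state.
- robot.get_obs(): the state, without advancing time (a new reading comes with each control period).
- vision.camera(name): name is "side" or "top"; returns a dict with "frame" (480x640x3 uint8, red, green, blue), "K" (3x3 intrinsics, pixels), "k1" (the pictures are not rectified: a ray, as slopes to the right and down, at radius r is drawn at 1 + k1 r^2 times it, then the intrinsics apply), "cam_to_world" (4x4, takes a point from camera to world coordinates). Camera axes: x right, y down, z forward; pixel columns grow to the right and rows downward; lengths in m; the calibration is good to about 2 mm. A picture is of the moment at which its call begins. There is no depth.
- job.hand_in(): hands the job in; it is judged then, once.
Trained networks look in the newest picture that a camera, given by its name, has taken for a name from the list of things; names that differ only in an ending like _2 or _b are one class to them, and where a whole thing is asked for, a point or a joint stands for the part that bears it (a point fixed in the world has none). Each returns a list of dicts, best first, with "conf" (0 to 1); they miss things now and then, are a little off and sometimes report something else, mostly with a low value. They report only what shows in the picture. A call takes as long as a camera call. They do not tell look-alikes from the thing itself.
- vision.look_for(camera, label): "point" ([row, column] in pixels, amid what is visible of it).
- vision.outline_of(camera, label): "mask" (480x640 bool, what is visible of it) and "point" ([row, column] in pixels, amid what is visible of it).
The state is a dict: "time": time; "q": joint angles; "joint_velocities": joint speeds; "joint_torque": joint torques, N m; "position": TCP position; "tool_rot": TCP orientation; "ft_force": force on the tool from outside, world axes, zero at the start; "moment": the same for the moment, N m; "grip_width": finger opening in m; "grip_force": force on a finger pad.
Only numpy, scipy, OpenCV 4.12 (cv2) and the standard library are available. Lean on these libraries where they do the work, as an engineer would, in place of code of your own. Each camera call takes 0.05 s, during which the arm holds its last target. There are 200 camera calls.

## Working session

There is one attempt and no reset: what is moved stays moved. The work goes in short steps, Python scripts to look and compute and a shell command to move; the robot and the scene stay as the last step left them, time stands still between calls to the robot, and variables do not carry over. Pictures are saved under pics/ and viewed, at most 10 in all, crops included, and the job is handed in when it is done.

```bash
ls; mkdir -p pics
cat > h.py <<'E'
import numpy as np, cv2
from rig import robot, vision, job
def ray(c,px):  # px (row,col) -> origin, dir world
    K=c["K"];k=c["k1"]
    p=np.array([[[px[1],px[0]]]],float)
    u=cv2.undistortPoints(p,K,np.array([k,0,0,0.]))[0,0]
    T=np.array(c["cam_to_world"]);d=T[:3,:3]@[u[0],u[1],1.]
    return T[:3,3],d/np.linalg.norm(d)
def onz(c,px,z):
    o,d=ray(c,px);return o+d*(z-o[2])/d[2]
def proj(c,P):
    T=np.linalg.inv(np.array(c["cam_to_world"]));P=np.atleast_2d(P)@T[:3,:3].T+T[:3,3]
    s=P[:,:2]/P[:,2:];s=s*(1+c["k1"]*(s**2).sum(1,keepdims=True))
    K=np.array(c["K"]);return np.c_[s[:,1]*K[1,1]+K[1,2],s[:,0]*K[0,0]+K[0,2]]
def tri(c1,p1,c2,p2):
    A=[];b=[]
    for c,p in((c1,p1),(c2,p2)):
        o,d=ray(c,p);M=np.eye(3)-np.outer(d,d);A.append(M);b.append(M@o)
    return np.linalg.lstsq(np.vstack(A),np.hstack(b),rcond=None)[0]
def save(c,n): cv2.imwrite("pics/"+n,c[:,:,::-1])
E
python3 - <<'E'
from h import *
s=vision.camera("side");t=vision.camera("top")
save(s["frame"],"side1.png");save(t["frame"],"top1.png")
for c in("side","top"):
    cc=s if c=="side" else t
    print(c,np.round(cc["cam_to_world"],3).tolist(),cc["K"][0][0],cc["k1"])
for n in["agitator_grip","spindle","rack","spare_grip","cup_rim","jar_center","glue_center"]:
    for c in("side","top"):
        print(n,c,[(np.round(d["point"]).tolist(),round(d["conf"],2)) for d in vision.look_for(c,n)[:4]])
print(robot.get_obs())
E
```

```text
pics
side [[0.972, -0.092, 0.217, 0.352], [-0.235, -0.464, 0.854, -0.967], [0.022, -0.881, -0.472, 0.636], [0.0, 0.0, 0.0, 1.0]] 477.68964746633196 -0.10590171927666255
top [[0.028, -0.991, 0.129, 0.423], [-0.999, -0.032, -0.027, 0.009], [0.031, -0.129, -0.991, 1.269], [0.0, 0.0, 0.0, 1.0]] 481.4161243841124 -0.07280779836001296
agitator_grip side [([318.0, 425.0], 0.86), ([304.0, 341.0], 0.73), ([321.0, 276.0], 0.64)]
agitator_grip top [([187.0, 439.0], 0.57), ([239.0, 404.0], 0.53), ([281.0, 143.0], 0.52)]
spindle side [([225.0, 282.0], 0.83)]
spindle top [([255.0, 250.0], 0.58), ([281.0, 145.0], 0.18)]
rack side [([319.0, 327.0], 0.92), ([225.0, 279.0], 0.35)]
rack top [([246.0, 379.0], 0.89)]
spare_grip side [([286.0, 313.0], 0.74)]
spare_grip top [([250.0, 363.0], 0.49)]
cup_rim side [([191.0, 240.0], 0.6), ([305.0, 337.0], 0.51)]
cup_rim top [([281.0, 144.0], 0.88), ([270.0, 474.0], 0.62)]
jar_center side [([171.0, 290.0], 0.63)]
jar_center top [([218.0, 129.0], 0.95)]
glue_center side [([389.0, 338.0], 0.75)]
glue_center top [([267.0, 474.0], 0.76), ([282.0, 143.0], 0.45)]
{'time': 0.8, 'q': array([-1.30045511e+00,  5.27447012e-01,  1.43267995e+00,  3.03796697e-05,
        1.18139982e+00, -1.78502045e-01]), 'joint_velocities': array([-0.00111375,  0.00107806,  0.00016929, -0.00011485,  0.00068777,
        0.00064911]), 'joint_torque': array([-3.32916452e-04, -4.39957702e+01, -1.76976424e+01,  6.34156005e-02,
        5.01929945e-02,  2.19226301e-06]), 'position': array([ 0.27123319, -0.56306984,  0.23058739]), 'tool_rot': array([9.74924264e-01, 2.22536915e-01, 1.55498732e-05, 3.22545095e-05]), 'ft_force': array([-0.75103873,  0.82335283,  0.30472505]), 'moment': array([ 0.00507609, -0.02665949, -0.0165145 ]), 'grip_force': 0.0, 'grip_width': 0.08683289665005685}
```

View pics/side1.png

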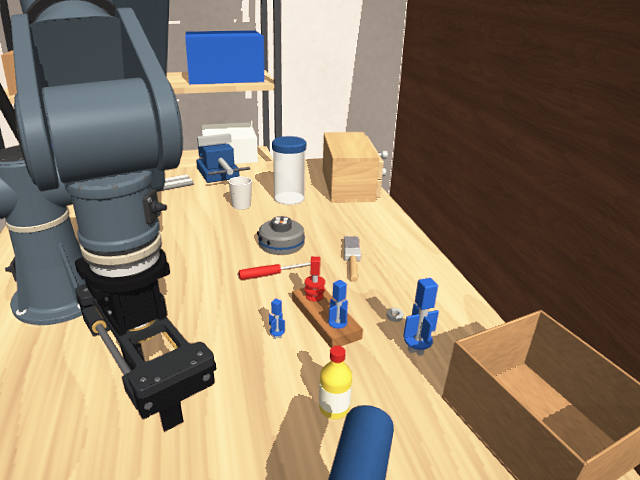

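View pics/top1.png

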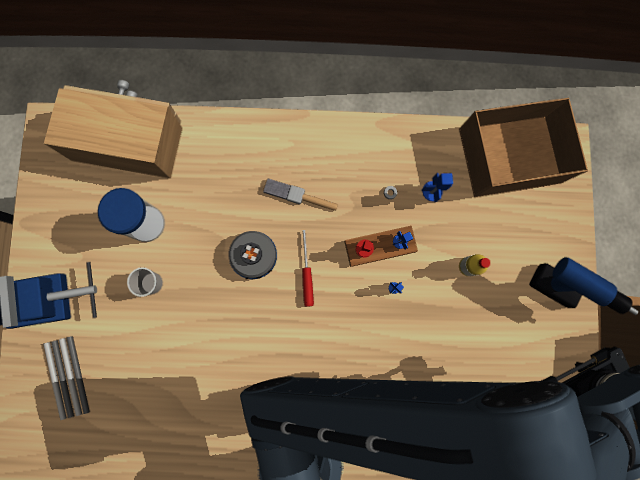

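The side view shows three blue agitators:
- one in the rack at side (300,340), top (239,403)
- a large one standing at side (315,425), top (187,437)
- a small one at side (318,277), top (288,396)

The red spare is at side (278,314). By the description, the target is the one in the rack. The drive socket is at top (253,252). I'll check with close crops.

Run:
```python
from h import *
s=vision.camera("side");t=vision.camera("top")
a=cv2.resize(s["frame"][265:345,280:380],(400,320),interpolation=cv2.INTER_CUBIC)
b=cv2.resize(t["frame"][220:260,380:430],(400,320),interpolation=cv2.INTER_CUBIC)
c=cv2.resize(t["frame"][233:273,227:277],(400,320)[::1],interpolation=cv2.INTER_CUBIC)
d=cv2.resize(s["frame"][205:255,250:312],(400,320),interpolation=cv2.INTER_CUBIC)
m=np.vstack([np.hstack([a,b]),np.hstack([d,c])]);m=cv2.resize(m,(750,600));save(m,"crop1.png")
for n in["agitator_grip","spindle","rack","agitator"]:
    for cn in("side","top"):
        for i,o in enumerate(vision.outline_of(cn,n)[:4]):
            print(n,cn,np.round(o["point"]).tolist(),round(o["conf"],2),o["mask"].sum()); np.save(f"/tmp/{n}_{cn}_{i}.npy",o["mask"])
np.save("/tmp/s.npy",s["frame"]);np.save("/tmp/t.npy",t["frame"])
import pickle;pickle.dump((s,t),open("/tmp/st.pkl","wb"))
# rack hole / head estimate
hs=(288,340);ht=(238.5,403)
print("tri head",tri(s,hs,t,ht),"top@0.104",onz(t,(237,404),.11))
print("spindle top",onz(t,(253,251.5),.072),"tri",tri(s,(221,282),t,(253,251.5)))
```

```text
agitator_grip side [303.0, 341.0] 0.77 752
agitator_grip side [319.0, 425.0] 0.71 1850
agitator_grip side [320.0, 275.0] 0.6 487
agitator_grip top [289.0, 394.0] 0.67 140
agitator_grip top [248.0, 377.0] 0.67 1398
agitator_grip top [186.0, 438.0] 0.57 558
agitator_grip top [239.0, 400.0] 0.53 229
spindle side [304.0, 340.0] 0.68 767
spindle side [222.0, 282.0] 0.59 291
spindle top [253.0, 249.0] 0.93 379
rack side [321.0, 327.0] 0.96 1846
rack side [170.0, 289.0] 0.32 2177
rack top [248.0, 378.0] 0.96 1400
agitator side [320.0, 274.0] 0.94 424
agitator side [306.0, 337.0] 0.66 692
agitator side [319.0, 420.0] 0.66 1829
agitator side [313.0, 395.0] 0.23 194
agitator top [239.0, 404.0] 0.73 274
agitator top [187.0, 435.0] 0.69 573
agitator top [288.0, 396.0] 0.64 122
tri head [ 0.58595716 -0.23778427  0.10657063] top@0.104 [ 0.58538941 -0.23862936  0.11      ]
spindle top [0.53824033 0.13552492 0.072     ] tri [0.54019341 0.13526307 0.07222285]
```

View pics/crop1.png

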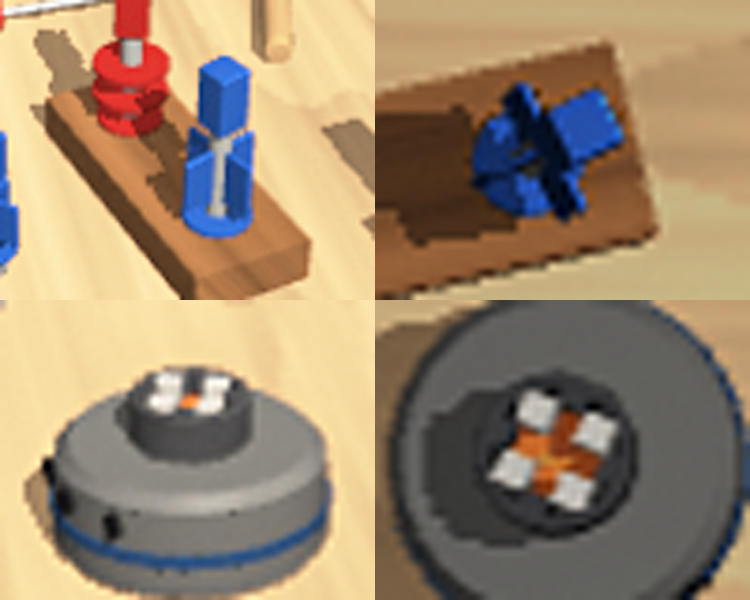

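The rack piece matches: blue head, blades and a collar seated in the hole, with the head turned about 20–30° in the picture. The socket has four white pads with the slots between them. Next I'll fit both poses numerically.

```bash
cat > fit.py <<'E'
from h import *
from scipy.optimize import minimize
def boxpts(sx,sy,z0,z1): return np.array([[x,y,z] for x in(-sx/2,sx/2) for y in(-sy/2,sy/2) for z in(z0,z1)])
a=np.linspace(0,2*np.pi,24)
col=np.array([[.0195*np.cos(t),.0195*np.sin(t),z] for t in a for z in(.018,.022)])
HEAD=boxpts(.02,.02,.078,.114)
PARTS=[HEAD,boxpts(.048,.004,.03,.064),boxpts(.004,.048,.03,.064),col]
def model(p,zf):
    x,y,w=p;c,s=np.cos(w),np.sin(w);R=np.array([[c,-s,0],[s,c,0],[0,0,1]])
    return [q@R.T+[x,y,zf] for q in PARTS]
S=8
def render(c,parts,r0,c0,h,w):
    m=np.zeros((h*S,w*S),np.uint8)
    for q in parts:
        P=proj(c,q);xy=np.c_[(P[:,1]-c0+.5)*S,(P[:,0]-r0+.5)*S]
        cv2.fillConvexPoly(m,cv2.convexHull(np.round(xy*16).astype(np.int32)),1,shift=4)
    return cv2.resize(m.astype(np.float32),(w,h),interpolation=cv2.INTER_AREA)
def blue(f):
    f=f.astype(float);return np.clip((f[:,:,2]-1.15*f[:,:,0]-5)/25,0,1)
E
python3 - <<'E'
from fit import *
import pickle
s,t=pickle.load(open("/tmp/st.pkl","rb"))
W={"s":(s,270,322,65,40),"t":(t,222,388,36,34)}
def cost(p,off=None,zf=.008,k="st"):
    e=0
    for n in k:
        c,r0,c0,h,w=W[n];e+=np.mean((render(c,model(p[:3],zf),r0,c0,h,w)-blue(c["frame"])[r0:r0+h,c0:c0+w])**2)*100
    return e
for k in("st","s","t"):
    best=min((minimize(lambda p:cost([p[0]*.01,p[1]*.01,p[2]*.1],k=k),[58.6,-23.8,w*10],method="Nelder-Mead",options=dict(initial_simplex=np.array([[58.6,-23.8,w*10],[59.1,-23.8,w*10],[58.6,-23.3,w*10],[58.6,-23.8,w*10+1.5]]))) for w in np.arange(0,1.57,.26)),key=lambda r:r.fun)
    p=best.x*[.01,.01,.1];print(k,p.round(4),"deg",np.degrees(p[2]).round(1),best.fun)
# socket pads
for n,c,(r0,r1,c0,c1) in(("t",t,(238,268,236,268)),("s",s,(210,228,268,298))):
    g=c["frame"][r0:r1,c0:c1].astype(float);wgt=np.clip(g.min(2)-130,0,None)
    wgt[wgt<10]=0
    nl,lab,st,cen=cv2.connectedComponentsWithStats((wgt>30).astype(np.uint8),connectivity=4)
    P=[]
    for i in range(1,nl):
        if st[i,4]<4: continue
        rr,cc=np.nonzero(lab==i);ww=wgt[rr,cc];px=((rr*ww).sum()/ww.sum()+r0,(cc*ww).sum()/ww.sum()+c0)
        P.append(onz(c,px,.072));print(n,np.round(px,1),st[i,4],P[-1].round(4))
    P=np.array(P)[:,:2]
    if len(P)==4:
        m=P.mean(0);d=P-m;ang=np.degrees(np.angle((np.exp(4j*np.arctan2(d[:,1],d[:,0]))).sum())/4)+45
        print(n,"centre",m.round(4),"slot angle",ang%90,np.linalg.norm(d,axis=1).round(4))
for n in["large","small"]:
    a,b=dict(large=((285,427),(181,446)),small=((303,277),(287,396)))[n];print(n,tri(s,a,t,b).round(3))
print("glue",onz(t,(264,484),.13).round(3))
E
```

```text
st [ 0.586  -0.2442  0.4694] deg 26.9 7.435446420806624
s [ 0.587  -0.2409  2.0332] deg 116.5 4.9397308876201915
t [ 0.5858 -0.2448  0.4741] deg 27.2 1.4595568282781861
t [247.3 248.2] 14 [0.5523 0.1445 0.072 ]
t [250.1 255.8] 15 [0.5457 0.1252 0.072 ]
t [255.2 244.9] 16 [0.5323 0.1517 0.072 ]
t [258.1 252.9] 15 [0.5256 0.1316 0.072 ]
t centre [0.539  0.1383] slot angle 71.30268765787687 [0.0147 0.0147 0.015  0.015 ]
s [212.9 277.2] 134 [0.5381 0.1862 0.072 ]
s [212.  296.7] 9 [0.5909 0.1816 0.072 ]
s [219.8 277.1] 27 [0.5308 0.1449 0.072 ]
s [218.5 297. ] 4 [0.5838 0.1427 0.072 ]
s [220.3 284.9] 22 [0.5504 0.1383 0.072 ]
large [ 0.72  -0.331  0.157]
small [ 0.466 -0.226  0.081]
glue [ 0.523 -0.431  0.13 ]
```

```bash
python3 -m handwheel '[[0.14,-0.05,0,0],[0.28,-0.1,0,0],[0.42,-0.15,0,0],[0.56,-0.2,0,0],[0.7,-0.25,0,0],[0.85,-0.305,0,0],[1,-0.36,0,0],[1,-0.36,0,0]]' 65
python3 -m handwheel '[[0.13,-0.05,0,0],[0.27,-0.1,0,-0.0036],[0.409,-0.145,0,-0.0036],[0.409,-0.145,0,-0.0036],[0.409,-0.145,0,-0.0036]]'
```

```text
time: 1.97
position: [0.4968, -0.3324, 0.2307]
tool_rot: [0.975, 0.224, 0.001, -0.0]
ft_force: [-0.6, 0.1, 0.1]
grip_width: 0.0567
grip_force: 0.0
time: 2.38
position: [0.588, -0.2407, 0.2304]
tool_rot: [0.972, 0.236, 0.0, 0.0]
ft_force: [-0.2, -1.0, 0.4]
grip_width: 0.0565
grip_force: 0.0
```

```bash
python3 -m handwheel '[[-0.009,0.003,0.1,0],[-0.009,0.003,0.2,0],[-0.009,0.003,0.29,0],[-0.009,0.003,0.36,0],[-0.009,0.003,0.42,0],[-0.009,0.003,0.455,0],[-0.009,0.003,0.458,0],[-0.009,0.003,0.458,0]]'
python3 - <<'E'
from h import *
s=vision.camera("side");t=vision.camera("top")
a=cv2.resize(s["frame"][225:345,265:425],(640,480),interpolation=cv2.INTER_CUBIC)
save(a,"grasp.png")
o=robot.get_obs();print(o["position"],proj(s,o["position"]))
E
```

```text
time: 3.05
position: [0.5836, -0.2461, 0.0929]
tool_rot: [0.972, 0.233, -0.0, -0.0]
ft_force: [-0.1, -0.7, 0.6]
grip_width: 0.0562
grip_force: 0.0
[ 0.58487622 -0.24626296  0.09445571] [[295.99000897 338.3807068 ]]
```

View pics/grasp.png

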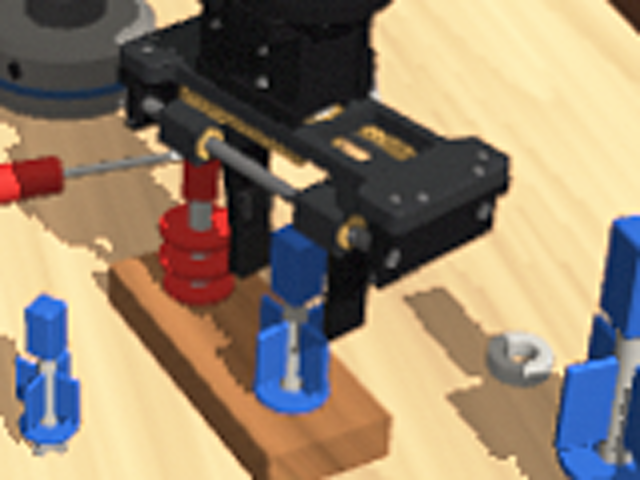

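The head, at crop (298,265), sits midway between the fingers at (245,215) and (348,280), and within about 1 px of the projected grasp point. I'll close the gripper.

```bash
python3 -m handwheel '[[0,0,0,0],[0,0,0,0],[0,0,0,0],[0,0,0,0],[0,0,0,0],[0,0,0,0],[0,0,0,0],[0,0,0,0]]' 0 35
python3 -m handwheel '[[0,0,-0.03,0],[0,0,-0.08,0],[0,0,-0.16,0],[0,0,-0.24,0],[0,0,-0.32,0],[0,0,-0.36,0],[0,0,-0.36,0],[0,0,-0.36,0]]'
python3 - <<'E'
from h import *
s=vision.camera("side")
save(cv2.resize(s["frame"][185:335,265:425],(640,600),interpolation=cv2.INTER_CUBIC),"lift.png")
E
```

```text
time: 3.82
position: [0.5842, -0.245, 0.0931]
tool_rot: [0.972, 0.234, -0.0, -0.0]
ft_force: [-0.6, 1.6, 0.5]
grip_width: 0.0195
grip_force: 34.9
time: 4.48
position: [0.5842, -0.2452, 0.2014]
tool_rot: [0.972, 0.234, 0.0, 0.0]
ft_force: [0.4, 0.2, -2.1]
grip_width: 0.0202
grip_force: 34.9
```

View pics/lift.png

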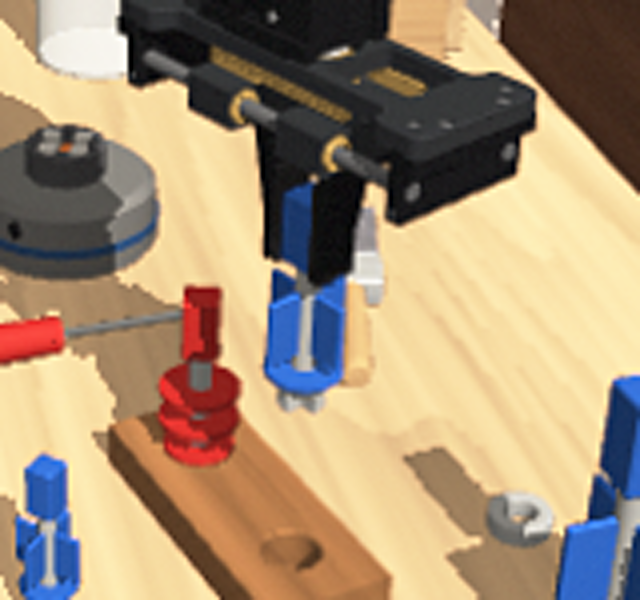

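The blue agitator hangs cleanly: the foot is at crop (300,400) and the rack hole at (290,550) is empty. Now I'll carry it over the spare to the socket.

```bash
python3 -m handwheel '[[0,0,-0.08,0],[0,0,-0.12,0],[0.04,-0.1,-0.12,0],[0.085,-0.225,-0.12,0],[0.13,-0.35,-0.12,0],[0.177,-0.475,-0.12,0],[0.224,-0.6,-0.12,0],[0.224,-0.6,-0.12,0]]'
python3 -m handwheel '[[0.045,-0.12,0,-0.018],[0.09,-0.24,0,-0.036],[0.13,-0.35,0,-0.054],[0.17,-0.46,0,-0.072],[0.2,-0.55,0,-0.09],[0.224,-0.605,0,-0.108],[0.224,-0.605,0,-0.1228],[0.224,-0.605,0,-0.1228],[0.224,-0.605,0,-0.1228],[0.224,-0.605,0,-0.1228]]'
```

```text
time: 5.2
position: [0.5584, -0.0465, 0.2347]
tool_rot: [0.972, 0.236, -0.003, -0.004]
ft_force: [-0.3, 0.6, -1.9]
grip_width: 0.0197
grip_force: 34.9
time: 6.03
position: [0.5395, 0.1372, 0.2361]
tool_rot: [0.814, 0.581, -0.001, -0.0]
ft_force: [0.2, -0.4, -1.6]
grip_width: 0.0199
grip_force: 34.9
```

```bash
python3 -m handwheel '[[0,0,0.05,0],[0,0,0.1,0],[0,0,0.16,0],[0,0,0.2,0],[0,0,0.21,0],[0,0,0.21,0],[0,0,0.21,0]]'
python3 - <<'E'
from h import *
import pickle
s=vision.camera("side");t=vision.camera("top")
pickle.dump((s,t),open("/tmp/st2.pkl","wb"))
o=robot.get_obs();print(o["position"],o["tool_rot"])
a=cv2.resize(s["frame"][165:255,245:325],(533,600),interpolation=cv2.INTER_CUBIC)
save(a,"hover.png")
E
```

```text
time: 6.62
position: [0.5404, 0.1374, 0.1744]
tool_rot: [0.813, 0.582, 0.0, 0.0]
ft_force: [-0.5, -0.3, -1.7]
grip_width: 0.0199
grip_force: 34.9
[0.54074686 0.13764633 0.17506078] [8.13267951e-01 5.81888485e-01 8.56944380e-04 5.45271512e-04]
```

View pics/hover.png

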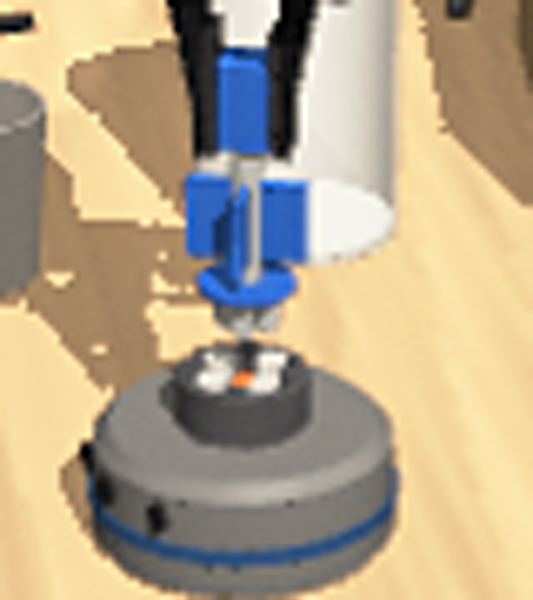

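The agitator hangs above the socket. Its collar is at crop (248,285) and the turret centre at about (243,375), so it's within a few mm. I'll fit the pads in both views and the held agitator in the side view to get the relative offset.

```bash
cat > m.py <<'E'
from fit import *
import fit,pickle
s,t=pickle.load(open("/tmp/st.pkl","rb"));s2,t2=pickle.load(open("/tmp/st2.pkl","rb"))
a=np.linspace(0,2*np.pi,40)[:-1]
def rot(q,p):
    x,y,w=p;c,sn=np.cos(w),np.sin(w);return q@np.array([[c,-sn,0],[sn,c,0],[0,0,1]]).T+[x,y,0]
def pads(p,b):
    out=[]
    for i in(1,-1):
        for j in(1,-1):
            q=np.array([[i*u,j*v,.072] for u in(.005,b) for v in(.005,b)]);out.append(rot(q,p))
    return out
def nm(f,x0,d):
    return minimize(f,x0,method="Nelder-Mead",options=dict(initial_simplex=np.vstack([x0]+[x0+np.eye(len(x0))[i]*d[i] for i in range(len(x0))]),xatol=1e-3,fatol=1e-4,maxiter=600))
for n,c,(r0,c0,h,w) in(("top",t,(240,238,27,28)),("side",s,(212,268,18,30))):
    g=c["frame"][r0:r0+h,c0:c0+w].astype(float).min(2);g=np.clip((g-110)/110,0,1)
    if n=="side": # drop background beyond turret: keep near
        yy,xx=np.mgrid[r0:r0+h,c0:c0+w];g=g*((abs(xx-282)<11)&(yy>214))
    f=lambda v:np.mean((render(c,pads([v[0]*.001,v[1]*.001,v[2]*.1],v[3]*.001),r0,c0,h,w)-g)**2)*100
    r=min((nm(f,np.array([539,138,k,15.]),[3,3,1.,2]) for k in(10,12.5,14)),key=lambda r:r.fun)
    print("pads",n,r.x[:2].round(1),"deg",(np.degrees(r.x[2]*.1)%90).round(1),"b",r.x[3].round(1),r.fun.round(3))
# turret outline in top (dark)
# held agitator in side
for c,lab in((s2,"held"),):
    r0,c0,h,w=190,268,24,28
    B=blue(c["frame"])[r0:r0+h,c0:c0+w]
    fit.PARTS=PARTS[1:]
    for zf in(.089,.090,.091):
        f=lambda v:np.mean((render(c,model([v[0]*.001,v[1]*.001,v[2]*.1],zf),r0,c0,h,w)-B)**2)*100
        r=min((nm(f,np.array([541,139,k]),[3,3,1.]) for k in(11,12.4,14)),key=lambda r:r.fun)
        print(lab,zf,r.x[:2].round(1),"deg",np.degrees(r.x[2]*.1).round(1)%90,r.fun.round(3))
E
python3 m.py
```

```text
pads top [539.1 138.3] deg 71.0 b 14.7 1.199
pads side [540.6 142.6] deg 74.0 b 16.3 2.855
held 0.089 [543.1 144.5] deg 70.6 6.061
held 0.09 [542.6 142.3] deg 69.9 6.176
held 0.091 [542.1 139.6] deg 68.2 6.376
```

```bash
python3 -m handwheel '[[-0.004,-0.006,0.02,0],[-0.004,-0.006,0.04,0],[-0.004,-0.006,0.055,0],[-0.004,-0.006,0.06,0],[-0.004,-0.006,0.065,0],[-0.004,-0.006,0.07,0],[-0.004,-0.006,0.07,0],[-0.004,-0.006,0.07,0]]'
```

```text
time: 7.38
position: [0.5379, 0.1374, 0.1531]
tool_rot: [0.813, 0.582, 0.0, 0.0]
ft_force: [0.1, 0.2, -1.0]
grip_width: 0.0198
grip_force: 34.9
```

```bash
python3 -m handwheel '[[0,0,0.008,0],[0,0,0.016,0],[0,0,0.024,0],[0,0,0.03,0],[0,0,0.03,0]]'
```

```text
time: 7.8
position: [0.538, 0.1374, 0.1445]
tool_rot: [0.813, 0.582, 0.0, 0.0]
ft_force: [0.3, 0.3, 4.3]
grip_width: 0.0195
grip_force: 34.9
```

```bash
python3 -m handwheel '[[0,0,0.005,0],[0,0,0.01,0],[0,0,0.015,0],[0,0,0.02,0],[0,0,0.02,0]]' - 50; python3 -m handwheel '[[0,0,0.002,0],[0,0,0.004,0],[0,0,0.004,0]]'
```

```text
time: 8.22
position: [0.538, 0.1374, 0.139]
tool_rot: [0.813, 0.582, 0.0, 0.0]
ft_force: [-1.7, 0.1, 7.2]
grip_width: 0.0197
grip_force: 49.9
time: 8.47
position: [0.5381, 0.1374, 0.1389]
tool_rot: [0.813, 0.582, 0.001, 0.0]
ft_force: [-3.2, -0.7, 15.3]
grip_width: 0.0198
grip_force: 49.9
```

The force jumps from 7 N to 15 N with no further travel, so the collar is on the rim. I'll add a small hold and verify visually.

```bash
python3 -m handwheel '[[0,0,0.001,0],[0,0,0.001,0],[0,0,0.001,0],[0,0,0.001,0],[0,0,0.001,0],[0,0,0.001,0]]'
python3 - <<'E'
from h import *
s=vision.camera("side")
save(cv2.resize(s["frame"][165:255,245:325],(533,600),interpolation=cv2.INTER_CUBIC),"home.png")
E
```

```text
time: 8.97
position: [0.5381, 0.1375, 0.1389]
tool_rot: [0.813, 0.582, 0.001, 0.0]
ft_force: [-4.5, -1.2, 16.3]
grip_width: 0.0196
grip_force: 49.9
```

View pics/home.png

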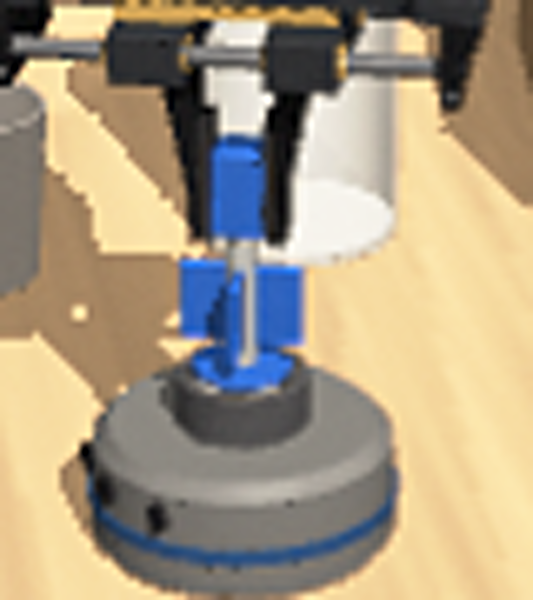

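The collar at crop (243,370) sits flat and centred on the turret rim. The head is still gripped and the agitator is upright. Handing in.

```bash
python3 -c "
from rig import job
print(job.hand_in())"
```

```text
the job is handed in; nothing more can be done
None
```

I handed the job in with the blue agitator fully home in the drive, its collar on the socket's rim, the square head still gripped at 50 N and about 16 N of press held; `job.hand_in()` returned no verdict.

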